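# Switch on the light pad behind the splash guard with the hooked rod

### The arm

A 6-joint arm with a two-finger parallel gripper is mounted at the origin on the work surface. World frame = base frame: x ahead of the robot, y to its left, z up, the work surface at z = 0. Lengths are in mm, angles in rad, forces in N, time in s.
With the tool pointing down it reaches from about 375 to 975 mm from the base axis. Payload 3.8 kg.
Tool frame: the origin (TCP) lies at the very end of the fingers, on their centre line; the grasp point (between the pads) lies 19 mm behind it (robot.tcp_to_grasp is the y of the grasp point in the tool frame, in mm); y points along the fingers, z is the direction in which the jaws open and shut, and the axes are right-handed (so a half turn about y gives the same grasp; the last joint's range is limited). The gripper opens to 88 mm and grips with 3 to 60 N. Pads are 18 mm wide; open, the fingers measure 123 mm over their backs; the gripper's body (75 mm by 187 mm) begins 45 mm behind the grasp point.
Start: joints at [1.14, 0.264, 1.604, -0, 1.274, -0.037], TCP at [258.995, 623.33, 238.706] pointing down, gripper open.
Joint ranges: [-2.63, 2.63], [-0.94, 2.18], [0.31, 2.57], [-1.31, 4.45], [0, 2.66], [-2.55, 2.55]. Speed limits (rad/s): [2.57, 2.57, 3.14, 3.14, 3.14, 3.14].

### API

Orientations are given as a unit quaternion [w, x, y, z].
In Python, from cell import get_obs, optics, ticket, nets, robot gives the robot as it stands.
- The arm moves only by the tool servo_tool, never from a script. Its argument "targets" is a list of rows, each a list of 2 entries, a list of its own where there are three numbers: the shift along the world's x, y, z in mm, then the turn about the world's z in degrees. A call has 1 to 12 rows; each row shifts and turns the commanded pose from where the row before left it; what a row does not reach is not made up. A row lasts 1/8 s, in which the tool goes at most 62.5 mm and 10.7 degrees, less where a joint would pass 70% of its speed; a pose out of reach is approached as far as the arm can. A call with a gripper value outside its range is refused whole. "grip" is the closure, from 0 (fully open) to 1 (shut), set as the call begins (left out, the last holds). The fingers move at their own pace and stop on an object; "newtons" is the grip in N (left out, the last holds). Time passes only in rows, so rows that do not move let the fingers close. It gives the time, the measured TCP pose, the force and the opening at its end, in the units of the state.
- get_obs(): the state, without advancing time (a new reading comes with each control period).
- optics.snapshot(name): name is "scene" or "top"; returns a dict with "pixels" (420x560x3 uint8, red, green, blue), "fx", "fy", "cx", "cy" (pixels), "k1" (the pictures are not rectified: a ray, as slopes to the right and down, at radius r is drawn at 1 + k1 r^2 times it, then the intrinsics apply), "origin" and "attitude" of the camera in the world. Camera axes: x right, y down, z forward; pixel columns grow to the right and rows downward; lengths in mm; the calibration is good to about 2 mm. A picture is of the moment at which its call begins. There is no depth.
- ticket.close_job(): hands the job in, once; it reports no verdict.
Trained networks look in a picture, given as the dict that the camera call returned (one of the last four; its "shot" number tells which), for a name from the list of things; names that differ only in an ending like _2 or _b are one class to them, and where a whole thing is asked for, a point or a joint stands for the part that bears it (a point fixed in the world has none). Each returns a list of dicts, best first, with "p" (0 to 1); they miss things now and then, are a little off and sometimes report something else, mostly with a low value. They report only what shows in the picture. A call takes as long as a camera call. They do not tell look-alikes from the thing itself.
- nets.boxes_of(picture, thing): "point" ([column, row] in pixels, amid what is visible of it).
- nets.landmark_of(picture, thing): "point" ([column, row] in pixels: a listed point, or the origin of a listed thing).
The state is a dict: "t": time; "joint_positions": joint angles; "joint_velocities": joint speeds; "joint_efforts": joint torques, N m; "tool_pos": TCP position; "ee_rot": TCP orientation; "wrist_force": force on the tool from outside, world axes, zero at the start; "wrist_torque": the same for the moment, N m; "opening": opening from 0.0 (shut) to 1.0 (fully open).
Only numpy, scipy, OpenCV 4.12 (cv2) and the standard library are available. Lean on these libraries where they do the work, as an engineer would, in place of code of your own. Each camera call takes 0.05 s, during which the arm holds its last target. There are 200 camera calls.

### The job

Switch on the light pad: take the hooked rod from its wooden rest, reach behind the splash guard with it, and draw the upright paddle of the switch towards the guard, fully home to its stop, touching the paddle with the rod only. Keep it pressed against the stop with a steady pull between 5 and 10 N for one second so the lamp starts, never pulling harder than 20 N. Then leave the switch on, lay the rod back in the two forks of its rest as it lay before, and do not disturb the ink bottle, the bowl or the green box.

Things in the scene. Friction and masses are not known exactly. Their poses are not given: they have to be found in the camera images.
- rod: The hooked rod, 0.12 to 0.2 kg: a dark wooden handle 140 mm long (x) x 16 mm wide (y) x 24 mm high (z), from whose front end (+x) a round steel bar 8 mm thick runs on along the handle's axis and at 165 mm from the origin bends straight down (-z) for 60 mm. Origin: centre of the handle; x towards the hook, z up (the hook hangs down while it lies on the rest). The centre of mass is about 17 mm in front of the origin.
- rod_toe (a point): Lowest point of the rod's hook: 165 mm ahead of (x) and 64 mm below (-z) the rod's origin.
- rest: Fixed wooden rest: a base board 60 mm wide, 12 mm thick, from 165 mm behind to 95 mm ahead of its origin, with two forked posts 12 mm thick (along x), 44 mm wide, standing 50 mm behind and 50 mm ahead of the seat. Each fork is 24 mm wide with 14 mm high prongs, its floor 85 mm above the table. Origin on the table, x the way the rod's hook points, z up.
- rest_seat (a point): Where the centre of the rod's handle (its origin) lies when on the rest: 90 mm behind (-x) the rest's origin, 97 mm above the table. Axes as those of the rest.
- rest_toe (a point): Where the rod's toe lies when the rod is on the rest: 165 mm ahead of and 64 mm below the seat.
- station: Fixed three-sided plywood splash guard, 100 mm high, 8 mm thick, with the grey switch unit (120 x 110 x 50 mm high) inside. Front wall 220 mm wide (y); side walls at y = +-106 mm run 154 mm back (+x); open at back and top. Origin: on the table under the middle of the front wall; x from that wall to the switch, away from the robot; z up.
- home_nominal (a point): Nominal place of the middle of the paddle's far (+x) face when home: 61 mm behind (+x) the station's origin, 70.5 mm up; axes as the station's. The unit was only set down roughly: the paddle and its stop may truly be up to 10 mm off along x, 5 mm along y and 0.02 rad in yaw. This is not measured: find them by feel.
- lever (a joint): Travel in m of the switch's upright black paddle on top of the unit, towards the front wall (-x of the station); starts at 0 to 0.008; 0.028 is home at the stop (on). Paddle: 8 mm thick (x), 34 mm wide (y), from 50.5 to 82.5 mm above the table; nothing behind it tops 53 mm. Dry friction about 2 N, no spring: it stays where left. At the stiff stop the pull rises quickly.
- ink: Black ink bottle with red cap, 64 mm wide, 150 mm high, origin under its centre. Leave alone.
- bowl: Small blue bowl, 84 mm wide, 36 mm high, origin under its centre. Leave alone.
- sealbox: Green box 50 x 80 x 45 mm high, origin under its centre. Leave alone.
There are look-alikes about, which are no part of the job. Of the things that look like the rod, the largest one is meant.

How it is judged:
By the outcome, as a careful person would: the job done as asked, in the order asked, and still so for the second after the job is handed in, with the robot touching nothing.
It also fails if it takes over 72 s, if anything falls off the work surface, if the arm or the gripper's body presses on something with over 40 N, if the wrist force passes 120 N, or if a joint passes its speed limit or range.

## Working session

There is one attempt and no reset: what is moved stays moved. The work goes in short steps, Python scripts to look and compute and a tool call to move; the robot and the scene stay as the last step left them, time stands still between calls to the robot, and variables do not carry over. Pictures are saved under pics/ and viewed, about 8 in all and at most 12, crops included, and the job is handed in when it is done.

Besides the shell and the picture viewer there is one more tool, called after "Request:" by a JSON object that holds its "method" and its "body", one argument or row to a line. servo_tool: Moves the arm, as the interface text tells. Its arguments: {"type":"object","properties":{"targets":{"type":"array"},"grip":{"type":"number"},"newtons":{"type":"number"}},"required":["targets"]}

```bash
mkdir -p pics; cat > h.py <<'E'
import numpy as np, cv2
from cell import get_obs, optics, ticket, nets, robot
from scipy.spatial.transform import Rotation as R
def att(s):
    a=np.array(s["attitude"],float)
    return a if a.shape==(3,3) else R.from_quat(a[[1,2,3,0]]).as_matrix()
def ray(s,p):
    x=np.array([(p[0]-s["cx"])/s["fx"],(p[1]-s["cy"])/s["fy"]]);u=x.copy()
    for _ in range(30): u=x/(1+s["k1"]*(u@u))
    d=att(s)@np.array([u[0],u[1],1]); return np.array(s["origin"],float),d
def onz(s,p,z):
    o,d=ray(s,p); return o+d*(z-o[2])/d[2]
def proj(s,P):
    c=att(s).T@(np.array(P,float)-np.array(s["origin"])); u=c[:2]/c[2]; u=u*(1+s["k1"]*(u@u))
    return np.array([s["cx"]+s["fx"]*u[0],s["cy"]+s["fy"]*u[1]])
def tri(s1,p1,s2,p2):
    o1,d1=ray(s1,p1);o2,d2=ray(s2,p2);d1/=np.linalg.norm(d1);d2/=np.linalg.norm(d2)
    t=np.linalg.lstsq(np.c_[d1,-d2],o2-o1,rcond=None)[0]
    a=o1+d1*t[0];b=o2+d2*t[1]; return (a+b)/2,np.linalg.norm(a-b)
def save(s,n): cv2.imwrite("pics/"+n,cv2.cvtColor(s["pixels"],cv2.COLOR_RGB2BGR))
E
python3 - <<'E'
from h import *
np.set_printoptions(precision=1,suppress=True)
o=get_obs();print({k:np.round(v,3) for k,v in o.items()})
S={n:optics.snapshot(n) for n in("scene","top")}
for n,s in S.items():
    save(s,n+"0.png");print(n,{k:s[k] for k in s if k!="pixels"})
    for t in["rod","rod_toe","rest","rest_seat","rest_toe","station","home_nominal","ink","bowl","sealbox"]:
        print(t,"LM",[(np.round(d["point"],1).tolist(),round(d["p"],2)) for d in nets.landmark_of(s,t)][:4])
    for t in["rod","lever"]:
        print(t,"BX",[(np.round(d["point"],1).tolist(),round(d["p"],2)) for d in nets.boxes_of(s,t)][:4])
a=np.vstack([S["scene"]["pixels"],S["top"]["pixels"]])
E
```

```text
{'t': np.float64(0.0), 'joint_positions': array([ 1.1,  0.3,  1.6,  0. ,  1.3, -0. ]), 'joint_velocities': array([ 0.,  0., -0., -0.,  0., -0.]), 'joint_efforts': array([  0. , -50.2, -35.7,   0.1,   0. ,  -0. ]), 'tool_pos': array([258.7, 622.7, 237.4]), 'ee_rot': array([-0.7,  0.7, -0.1,  0.1]), 'wrist_force': array([-0.2,  1.1,  0. ]), 'wrist_torque': array([-0.1, -0.1,  0. ]), 'opening': np.float64(1.003)}
scene {'fx': 506.2288563993232, 'fy': 506.2288563993232, 'cx': 266.83070060767517, 'cy': 204.6628513167621, 'k1': -0.11243676115940446, 'origin': array([1309.4,  277.9, 1140.4]), 'attitude': array([-0.2,  0.5,  0.8, -0.3]), 'shot': 1}
rod LM [([335.9, 217.1], 0.89), ([261.0, 207.0], 0.78), ([376.4, 183.6], 0.52)]
rod_toe LM [([325.4, 289.5], 0.7), ([301.4, 193.7], 0.65), ([393.2, 222.5], 0.58)]
rest LM [([327.9, 264.1], 0.65)]
rest_seat LM [([337.5, 216.1], 0.74)]
rest_toe LM [([319.9, 280.9], 0.57), ([197.7, 223.3], 0.19)]
station LM [([208.8, 222.2], 0.82)]
home_nominal LM [([200.0, 224.5], 0.89)]
ink LM [([116.0, 196.7], 0.69)]
bowl LM [([192.2, 305.7], 0.6)]
sealbox LM [([4
[... 212 characters left out ...]
75536, 'cy': 213.8167963364827, 'k1': -0.0849422693413015, 'origin': array([ 381.7,   16.1, 1236. ]), 'attitude': array([ 0. , -0.7,  0.7, -0. ]), 'shot': 2}
rod LM [([214.2, 232.0], 0.93), ([295.8, 245.1], 0.57), ([192.9, 323.3], 0.56)]
rod_toe LM [([264.6, 282.7], 0.89), ([208.4, 169.8], 0.62), ([162.6, 285.2], 0.56)]
rest LM [([213.3, 208.4], 0.91), ([208.0, 173.5], 0.71)]
rest_seat LM [([212.5, 233.8], 0.92)]
rest_toe LM [([212.3, 175.8], 0.61)]
station LM [([341.1, 207.0], 0.77)]
home_nominal LM []
ink LM [([442.7, 201.1], 0.96)]
bowl LM [([316.5, 122.3], 0.78)]
sealbox LM [([129.6, 214.3], 0.6)]
rod BX [([211.8, 217.8], 0.79), ([193.6, 323.0], 0.79), ([296.4, 251.4], 0.73)]
lever BX []
```

View pics/scene0.png

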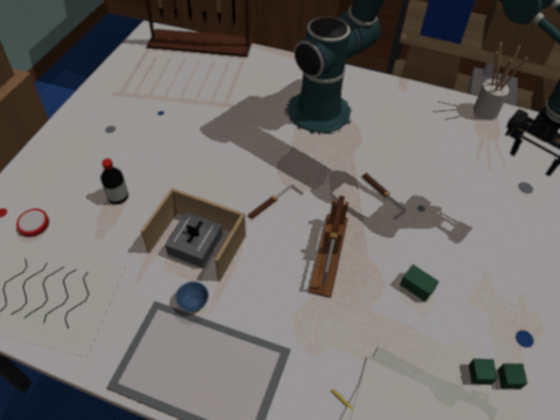

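View pics/top0.png

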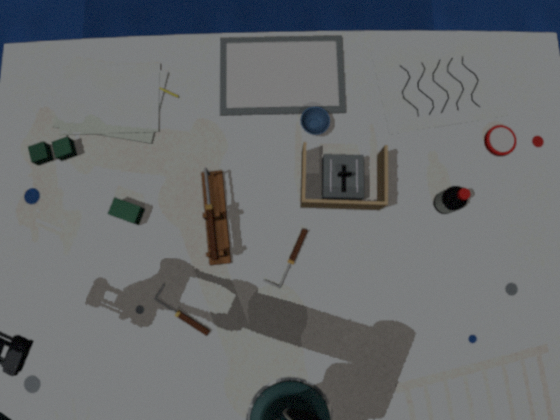

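The scene view shows the rod on its wooden rest near (335,217), two smaller loose rods at (262,206) and (380,187), the switch in its guard at (195,235), and the bowl close behind the guard at (192,297). In the top view the same things are at (212,218), (296,245), (190,320), (345,178) and (316,121).
The rod candidates in the top view are (212,218), (296,245) and (190,320). The first is the largest and lies on the rest, so it fits the description. I'll measure it and check it in an enlarged crop.

```bash
python3 - <<'E'
from h import *
np.set_printoptions(precision=1,suppress=True)
a=optics.snapshot("scene");b=optics.snapshot("top")
# triangulations
for n,p,q in [("rod",(335.9,217.1),(214.2,232)),("rest",(327.9,264.1),(213.3,208.4)),("seat",(337.5,216.1),(212.5,233.8)),("toe",(325.4,289.5),(208.4,169.8)),("station",(208.8,222.2),(341.1,207)),("home?",(200,224.5),(344,178)),("ink",(116,196.7),(442.7,201.1)),("bowl",(192.2,305.7),(316.5,122.3)),("box",(416.5,287.9),(129.6,214.3))]:
    print(n,*tri(a,p,b,q), onz(b,q,0))
print("rod z97",onz(b,(214.2,232),97),onz(b,(212.5,233.8),97),"toe z33",onz(b,(208.4,169.8),33),onz(b,(212.3,175.8),33),"rest",onz(b,(213.3,208.4),0), onz(a,(335.9,217.1),97),onz(a,(325.4,289.5),33),onz(a,(319.9,280.9),33))
im=b["pixels"]
c=cv2.resize(cv2.convertScaleAbs(im[130:280,170:400],alpha=1.6),None,fx=3.45,fy=3.45,interpolation=cv2.INTER_CUBIC)
cv2.imwrite("pics/c1.png",c[:,:,::-1])
E
```

```text
rod [496.2 182.7  96.4] 4.158201046432394 [506.4 194.6   0. ]
rest [573.5 197.6  -9. ] 1.1893788851845746 [572.  196.9   0. ]
seat [491.8 186.3  96.9] 2.981924429288611 [501.6 199.2   0. ]
toe [673.5 210.3  29.3] 8.742609313139868 [681.7 210.6   0. ]
station [ 567.  -154.1    3.9] 3.4488143950763175 [ 568.2 -156.4    0. ]
home? [ 630.9 -149.8   77.6] 13.462552758994612 [ 649.8 -167.9    0. ]
ink [ 578.8 -443.1    4.4] 4.123997340455701 [ 578.7 -442.6    0. ]
bowl [814.5 -93.1  -7.5] 8.886279433175996 [813.4 -96.7   0. ]
box [562.2 435.7 -11.6] 1.3303197243976088 [560.7 431.1   0. ]
rod z97 [496.6 180.5  97. ] [492.2 184.9  97. ] toe z33 [673.7 205.5  33. ] [656.7 194.8  33. ] rest [572.  196.9   0. ] [496.  184.7  97. ] [674.3 214.7  33. ] [655.5 194.8  33. ]
```

View pics/c1.png

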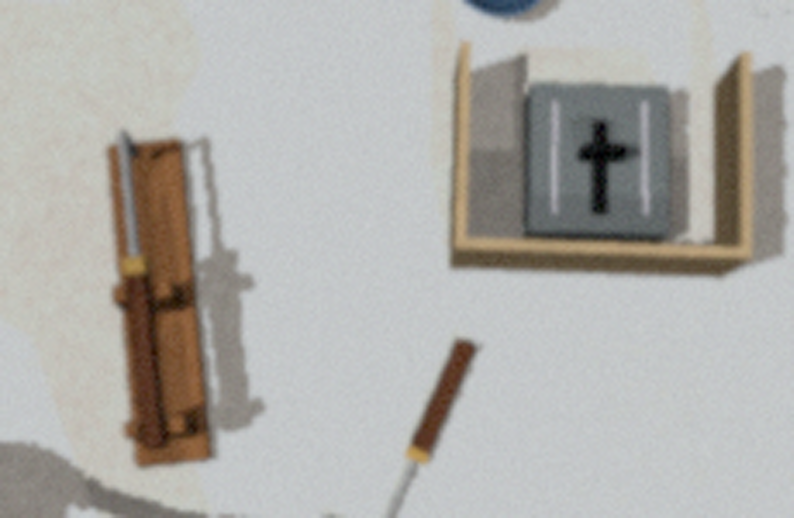

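The crop confirms it: the longest rod lies in the forks of the rest, from crop (151,447) to its bend at (122,133). The loose rod at (440,400) is smaller. The black paddle is at crop (603,152), inside the guard.

```bash
python3 - <<'E'
from h import *
np.set_printoptions(precision=1,suppress=True)
b=optics.snapshot("top")
f=lambda u,v,z:onz(b,(170+u/3.45,130+v/3.45),z)
h0,h1,tip=f(151,447,109),f(134,275,109),f(123,135,100)
print("rod",h0,h1,tip, np.arctan2(*(h1-h0)[1::-1]),np.arctan2(*(tip-h0)[1::-1]))
print("board",f(140,463,12),f(212,458,12),f(108,147,12),f(182,142,12))
print("wall z100",[f(*p,100) for p in[(453,245),(751,252),(464,42),(745,53)]])
print("front wall bottom",f(460,268,0),f(722,275,0))
print("paddle top z82", f(580,153,82),f(636,153,82),f(603,150,82),"unit z50",f(527,85,50),f(667,88,50),f(525,236,50))
# overlay fit
def T(x,y,a): 
    return lambda p:np.array([x+np.cos(a)*p[0]-np.sin(a)*p[1],y+np.sin(a)*p[0]+np.cos(a)*p[1],p[2]])
from scipy.optimize import least_squares
px=lambda u,v:np.array([170+u/3.45,130+v/3.45])
st=[((-4,110,100),(453,245)),((-4,-110,100),(751,252)),((154,110,100),(460,42)),((154,-110,100),(749,53)),((-4,110,0),(456,268)),((-4,-110,0),(722,277)),((154,102,100),(468,42)),((154,-102,100),(740,53))]
rs=[((-165,30,12),(140,465)),((-165,-30,12),(212,459)),((95,30,12),(108,147)),((95,-30,12),(182,142))]
rd=[((-70,8,12),(142,447)),((-70,-8,12),(161,444)),((70,8,12),(123,262)),((70,-8,12),(144,260)),((165,0,4),(123,137))]
for n,pts,g,dz in(("st",st,(565,-155,0),0),("rest",rs,(575,195,.1),0),("rod",rd,(496,185,.1),97)):
    r=least_squares(lambda q:np.concatenate([proj(b,T(*q)(p)+[0,0,dz])-px(*c) for p,c in pts]),g)
    print(n,r.x,np.round(r.x[2],4),r.fun)
    if n=="rest":print("seat",T(*r.x)((-90,0,97)))
E
```

```text
rod [426.7 180.1 109. ] [552.1 192.2 109. ] [659.3 202.  100. ] 0.09614780680581077 0.09373754435736475
board [418.2 202.9  12. ] [421.  146.5  12. ] [671.3 228.5  12. ] [673.9 168.8  12. ]
wall z100 [array([570.7, -41.7, 100. ]), array([ 560.7, -262.2,  100. ]), array([725.2, -54.5, 100. ]), array([ 712.8, -266.5,  100. ])]
front wall bottom [568.5 -51.9   0. ] [ 558.3 -262.1    0. ]
paddle top z82 [ 642.1 -140.7   82. ] [ 641.2 -183.2   82. ] [ 644.  -158.2   82. ] unit z50 [ 704.5 -105.8   50. ] [ 700.  -215.6   50. ] [584.8 -99.9  50. ]
st [ 566.7 -153.1   -0.1] -0.0505 [ 0.6  0.9  0.3  1.4 -0.2 -0.3  0.4 -0.9 -2.   0.1  0.2 -0.2  0.6 -0.2
 -0.  -1. ]
rest [580.5 189.9   0.1] 0.0922 [-0.6  1.2  0.6  0.5 -0.  -0.4  0.  -1.4]
seat [490.9 181.7  97. ]
rod [494.8 186.2   0.1] 0.096 [-0.3  1.   0.6  1.1 -0.2 -0.7 -0.  -0.9 -0.1 -0.6]
```

```bash
python3 - <<'E'
from h import *
o=get_obs();q=np.array(o["ee_rot"]);M=R.from_quat(q[[1,2,3,0]]).as_matrix()
print(o["t"],M.round(3)); j=M[:,2];print("jaw yaw deg",np.degrees(np.arctan2(j[1],j[0])), robot.tcp_to_grasp)
E
```

```text
1.45 [[ 0.923  0.     0.384]
 [-0.384 -0.     0.923]
 [ 0.    -1.    -0.   ]]
jaw yaw deg 67.43878111123183 -18.700000000000003
```

Request:
{"method": "servo_tool", "body": {
  "targets": [
    [[24.5,-43.8,0],2.8],
    [[24.5,-43.8,0],2.8],
    [[24.5,-43.8,0],2.8],
    [[24.5,-43.8,0],2.8],
    [[24.5,-43.8,0],2.8],
    [[24.5,-43.8,0],2.8],
    [[24.5,-43.8,0],2.8],
    [[24.5,-43.8,0],2.8],
    [[24.5,-43.8,0],2.8],
    [[25,-43.8,0],2.8],
    [[0,0,-20],0],
    [[0,0,0],0]
  ],
  "grip": 0.3,
  "newtons": 60
}}

```text
t: 2.95
tool_pos: [502.8, 185.0, 216.4]
ee_rot: [-0.706, 0.707, 0.032, -0.035]
wrist_force: [0.0, 0.7, -0.2]
opening: 0.7
```

```bash
python3 - <<'E'
from h import *
np.set_printoptions(precision=1,suppress=True)
o=get_obs();q=np.array(o["ee_rot"]);M=R.from_quat(q[[1,2,3,0]]).as_matrix();j=M[:,2]
print(o["t"],np.array(o["tool_pos"]),np.degrees(np.arctan2(j[1],j[0])),np.array(o["joint_positions"]),o["wrist_force"],o["opening"])
a=optics.snapshot("scene");save(a,"s2.png");b=optics.snapshot("top")
C=[cv2.resize(cv2.convertScaleAbs(s["pixels"][r:r+150,c:c+115],alpha=1.6),None,fx=3.4,fy=3.4,interpolation=cv2.INTER_CUBIC) for s,r,c in((a,140,270),(b,130,165))]
cv2.imwrite("pics/c2.png",np.hstack(C)[:,:,::-1])
E
```

```text
2.95 [502.8 185.  216.4] 95.36150282571431 [ 0.3  0.   1.9  0.   1.2 -1.4] [ 0.   0.7 -0.2] 0.7004257950819464
```

View pics/c2.png

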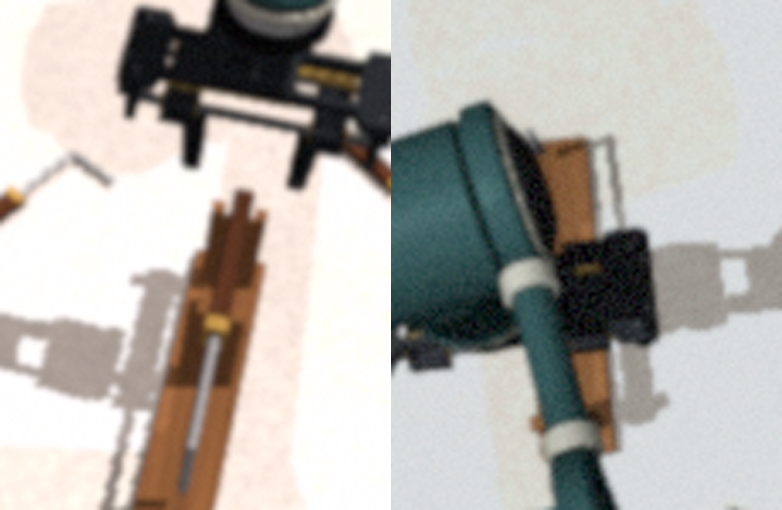

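The left half shows the open jaws straddling the rod on its rest (collar at (217,325), rear end at (243,195)). The right half shows the gripper above the rest. I'll check the rod axis in this view, then go down.

```bash
python3 - <<'E'
from h import *
np.set_printoptions(precision=1,suppress=True)
a=optics.snapshot("scene")
f=lambda u,v,z:onz(a,(270+u/3.4,140+v/3.4),z)
print("collar front-top",f(217,325,103),"rear",f(243,195,109),"elbow top",f(186,462,93), f(184,488,37))
for x,y in((494.5,184.5),(491,182)):
    w=np.array([np.cos(.095),np.sin(.095)])
    print([((proj(a,(x+w[0]*l,y+w[1]*l,z))-[270,140])*3.4).round(0) for l,z in((-70,109),(70,109),(165,101),(165,33))])
E
```

```text
collar front-top [559.1 195.8 103. ] rear [436.3 182.3 109. ] elbow top [673.6 206.2  93. ] [661.4 207.2  37. ]
[array([241., 183.]), array([210., 324.]), array([185., 437.]), array([175., 485.])]
[array([239., 179.]), array([208., 319.]), array([183., 431.]), array([173., 480.])]
```

Request:
{"method": "servo_tool", "body": {
  "targets": [
    [[0,1,-35],0],
    [[0,0,-35],0],
    [[0,0,-35],0],
    [[0,0,-25],0],
    [[0,0,-11],0],
    [[0,0,0],0]
  ]
}}

```text
t: 3.85
tool_pos: [504.1, 187.0, 77.6]
ee_rot: [-0.706, 0.706, 0.034, -0.034]
wrist_force: [0.4, -0.3, -0.1]
opening: 0.699
```

Request:
{"method": "servo_tool", "body": {
  "targets": [
    [[0,0,0],0],
    [[0,0,0],0],
    [[0,0,0],0],
    [[0,0,0],0],
    [[0,0,0],0],
    [[0,0,0],0]
  ],
  "grip": 1,
  "newtons": 60
}}

```text
t: 4.6
tool_pos: [504.6, 186.4, 77.9]
ee_rot: [0.706, -0.706, -0.034, 0.033]
wrist_force: [-0.5, 0.4, 0.9]
opening: 0.174
```

Request:
{"method": "servo_tool", "body": {
  "targets": [
    [[0,0,5],0],
    [[0,0,15],0],
    [[0,0,25],0],
    [[0,0,25],0],
    [[0,0,22],0],
    [[0,0,0],0],
    [[0,0,0],0]
  ]
}}

```text
t: 5.48
tool_pos: [504.1, 186.2, 169.4]
ee_rot: [-0.706, 0.706, 0.033, -0.034]
wrist_force: [0.1, 0.7, -1.9]
opening: 0.177
```

```bash
python3 - <<'E'
from h import *
np.set_printoptions(precision=1,suppress=True)
a=optics.snapshot("scene");b=optics.snapshot("top")
for s in(a,b):
    for t in("rod","rod_toe"): print(t,[(np.round(d["point"],1).tolist(),round(d["p"],2)) for d in nets.landmark_of(s,t)][:4])
print("expect toe",proj(a,(659,202,125)),proj(b,(659,202,125)))
o=get_obs();print(o["tool_pos"],o["wrist_force"],o["wrist_torque"],o["opening"])
C=[cv2.resize(cv2.convertScaleAbs(s["pixels"][r:r+150,c:c+115],alpha=1.6),None,fx=3.4,fy=3.4,interpolation=cv2.INTER_CUBIC) for s,r,c in((a,140,270),(b,130,165))]
cv2.imwrite("pics/c3.png",np.hstack(C)[:,:,::-1])
E
```

```text
rod [([260.5, 206.2], 0.73), ([340.1, 199.0], 0.65), ([375.9, 185.7], 0.45)]
rod_toe [([325.6, 266.3], 0.75), ([301.8, 193.9], 0.67), ([396.6, 221.6], 0.44)]
rod [([208.6, 228.2], 0.5)]
rod_toe [([264.1, 280.8], 0.91), ([202.0, 167.9], 0.55)]
expect toe [326.1 263.4] [204.  166.9]
[504.  186.2 168.8] [ 1.2 -1.1 -1.9] [-0.1  0.  -0.1] 0.17351759841396702
```

View pics/c3.png

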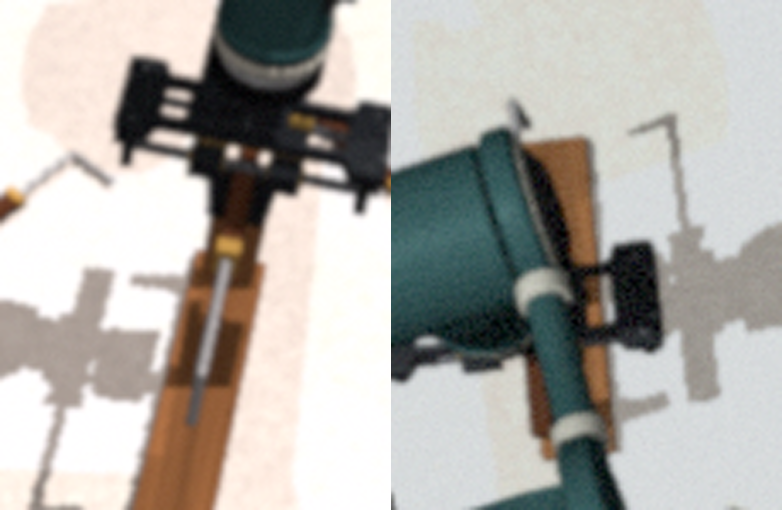

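The rod is up and level in the jaws. The toe is at crop (192,420) in the left half, near its predicted place. Next I carry it over the guard.

Request:
{"method": "servo_tool", "body": {
  "targets": [
    [[1,-25,0],-1],
    [[1,-45,0],-1],
    [[1,-45,0],-1],
    [[1,-45,0],-1],
    [[1,-45,0],-1.3],
    [[1,-45,0],-1],
    [[1,-45,0],-1],
    [[1.5,-30,0],-1],
    [[0,-11.3,0],0],
    [[0,0,0],0],
    [[0,0,0],0]
  ]
}}

```text
t: 7.15
tool_pos: [512.9, -148.9, 169.5]
ee_rot: [0.707, -0.707, 0.018, -0.017]
wrist_force: [-0.5, -0.0, -2.2]
opening: 0.175
```

```bash
python3 - <<'E'
from h import *
np.set_printoptions(precision=1,suppress=True)
a=optics.snapshot("scene");b=optics.snapshot("top")
for s in(a,b):
    for t in("rod_toe","home_nominal"): print(t,[(np.round(d["point"],1).tolist(),round(d["p"],2)) for d in nets.landmark_of(s,t)][:4])
print("expect toe",proj(a,(668,-158,125)),proj(b,(668,-158,125)))
o=get_obs();print(o["t"],o["tool_pos"],o["wrist_force"],o["wrist_torque"],o["opening"])
C=[cv2.resize(cv2.convertScaleAbs(s["pixels"][r:r+150,c:c+115],alpha=1.6),None,fx=3.4,fy=3.4,interpolation=cv2.INTER_CUBIC) for s,r,c in((a,150,140),(b,130,290))]
cv2.imwrite("pics/c4.png",np.hstack(C)[:,:,::-1])
E
```

```text
rod_toe [([187.9, 227.4], 0.88), ([395.2, 218.9], 0.82), ([302.4, 194.7], 0.7)]
home_nominal [([198.0, 223.5], 0.78)]
rod_toe [([164.4, 284.4], 0.92), ([343.1, 161.5], 0.59), ([260.9, 280.5], 0.56)]
home_nominal []
expect toe [186.4 223. ] [346.7 160.4]
7.45 [ 513.  -149.3  169.8] [ 0.2  0.9 -1.6] [ 0.1  0.  -0. ] 0.17345330537504058
```

View pics/c4.png

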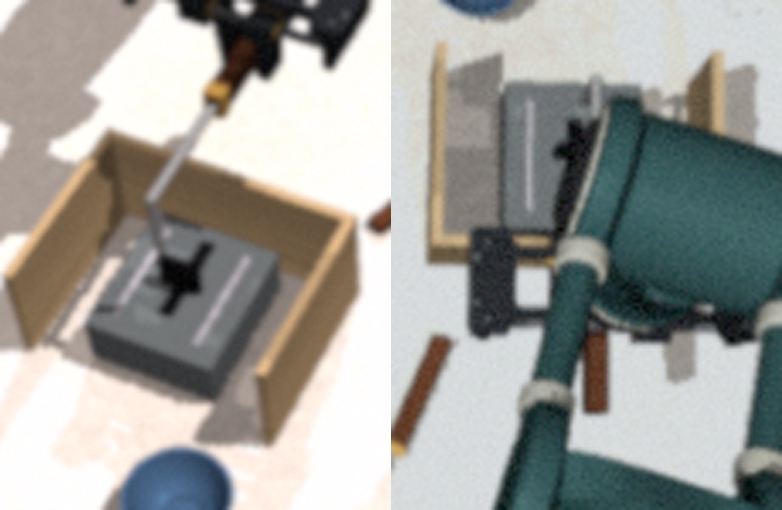

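The left half shows the hook over the switch unit, with its elbow at crop (152,200), its toe at (167,263), and the black paddle cross around (183,275). I'll triangulate the toe and elbow.

```bash
python3 - <<'E'
from h import *
np.set_printoptions(precision=1,suppress=True)
a=optics.snapshot("scene");b=optics.snapshot("top")
A=lambda u,v:(140+u/3.4,150+v/3.4);B=lambda u,v:(290+(u-391)/3.4,130+v/3.4)
print("elbow",tri(a,A(152,200),b,B(595,80)),"toe",tri(a,A(167,263),b,(343.1,161.5)))
print("elbow expected",[proj(a,(668,-158,193))-A(152,200),proj(b,(668,-158,193))-B(595,80)])
print("collar",onz(a,A(218,95),189),"exp",(513+60,-153))
# model of paddle at candidate center x: project top corners into scene crop and top crop
y=-.0505;c,s_=np.cos(y),np.sin(y)
for X in(72,80,88):
    for z in(82.5,):
        P=[(566.7+c*(X+dx)-s_*dy,-153.1+s_*(X+dx)+c*dy,z) for dx in(-4,4) for dy in(17,-17)]
        print(X,[((proj(a,p)-[140,150])*3.4).round(0).tolist() for p in P],[((proj(b,p)-[290,130])*3.4+[391,0]).round(0).tolist() for p in P])
C=cv2.resize(cv2.convertScaleAbs(a["pixels"][205:255,165:225],alpha=2.6,beta=-20),None,fx=12,fy=12,interpolation=cv2.INTER_CUBIC)
cv2.imwrite("pics/c5.png",C[:,:,::-1])
E
```

```text
elbow (array([ 668.9, -156.2,  184.5]), np.float64(2.701193358390444)) toe (array([ 669. , -151.3,  110.9]), np.float64(0.6998004482898683))
elbow expected [array([-1.5, -2.8]), array([ 0.8, -0.4])]
collar [ 565.2 -150.4  189. ] exp (573, -153)
72 [[204.0, 256.0], [165.0, 242.0], [199.0, 264.0], [160.0, 250.0]] [[554.0, 159.0], [598.0, 160.0], [554.0, 149.0], [598.0, 150.0]]
80 [[199.0, 264.0], [160.0, 250.0], [195.0, 272.0], [155.0, 257.0]] [[554.0, 149.0], [598.0, 150.0], [554.0, 139.0], [598.0, 140.0]]
88 [[195.0, 272.0], [155.0, 257.0], [190.0, 280.0], [150.0, 265.0]] [[554.0, 139.0], [598.0, 140.0], [554.0, 129.0], [598.0, 130.0]]
```

View pics/c5.png

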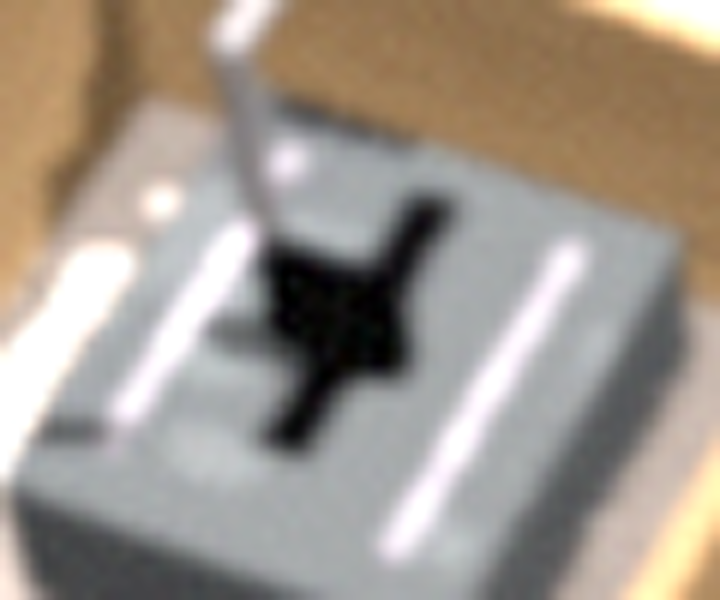

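The zoom shows the hook's toe at (262,225), hanging free above and behind the paddle's left side. The paddle's black block spans (270,240) to (405,370). The toe seems to be up to about 10 mm low, so I'll go down conservatively.

Request:
{"method": "servo_tool", "body": {
  "targets": [
    [[0,0,-15],0],
    [[0,0,-20],0],
    [[0,0,-15],0],
    [[0,0,-6],0],
    [[0,0,0],0],
    [[0,0,0],0]
  ]
}}

```text
t: 8.3
tool_pos: [513.6, -150.2, 114.3]
ee_rot: [-0.707, 0.707, -0.017, 0.018]
wrist_force: [0.2, 0.5, -1.1]
opening: 0.168
```

```bash
python3 - <<'E'
from h import *
np.set_printoptions(precision=1,suppress=True)
a=optics.snapshot("scene");b=optics.snapshot("top")
T=[]
for s in(a,b):
    L=nets.landmark_of(s,"rod_toe"); print([(np.round(d["point"],1).tolist(),round(d["p"],2)) for d in L][:4])
print("expect toe",[(z,proj(a,(668,-157,z)),proj(b,(668,-157,z))) for z in(55,69)])
o=get_obs();print(o["t"],o["tool_pos"],o["wrist_force"],o["wrist_torque"],o["opening"])
C=cv2.resize(cv2.convertScaleAbs(a["pixels"][205:255,165:225],alpha=2.6,beta=-20),None,fx=12,fy=12,interpolation=cv2.INTER_CUBIC)
cv2.imwrite("pics/c6.png",C[:,:,::-1])
E
```

```text
[([186.3, 238.6], 0.75), ([392.0, 218.9], 0.53), ([302.3, 193.9], 0.52)]
[([166.1, 283.4], 0.78), ([262.5, 280.5], 0.67), ([343.8, 165.0], 0.52)]
expect toe [(55, array([189.8, 239.1]), array([342.5, 167. ])), (69, array([189.2, 236. ]), array([343.2, 165.7]))]
8.5 [ 513.5 -150.1  114.4] [-0.2  0.4 -1.9] [ 0.1 -0.   0. ] 0.16878049217848362
```

View pics/c6.png

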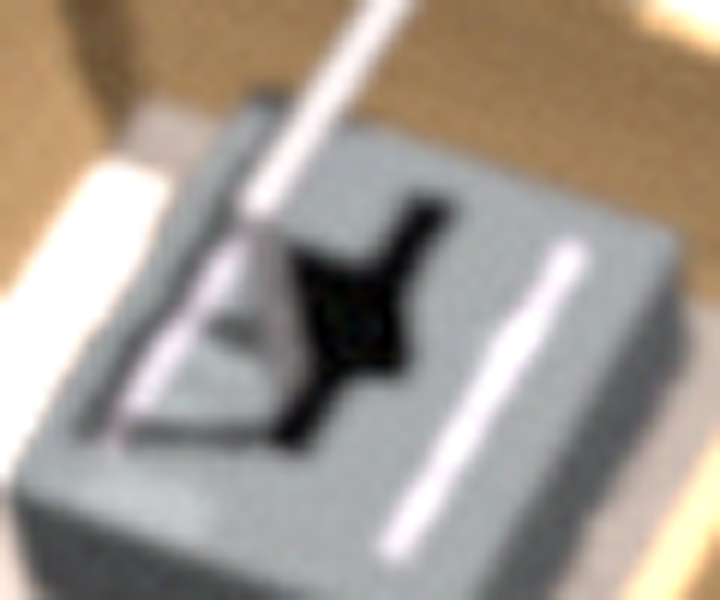

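The toe now hangs behind the paddle, at (297,390) in the zoom and in line with the slot, with its height about 62 mm and no contact force. I'll start the pull.

Request:
{"method": "servo_tool", "body": {
  "targets": [
    [[-1.7,0.085,0],0],
    [[-1.7,0.085,0],0],
    [[-1.7,0.085,0],0],
    [[-1.7,0.085,0],0],
    [[-1.7,0.085,0],0],
    [[-1.7,0.085,0],0],
    [[-1.7,0.085,0],0],
    [[-1.7,0.085,0],0],
    [[-1.7,0.085,0],0],
    [[-1.7,0.085,0],0],
    [[-1.7,0.085,0],0],
    [[-1.3,0.065,0],0]
  ]
}}

```text
t: 10.0
tool_pos: [493.2, -149.0, 113.8]
ee_rot: [-0.707, 0.707, -0.017, 0.018]
wrist_force: [2.3, -0.3, -2.3]
opening: 0.177
```

Request:
{"method": "servo_tool", "body": {
  "targets": [
    [[-1,0.05,0],0],
    [[-1,0.05,0],0],
    [[-1,0.05,0],0]
  ]
}}

```text
t: 10.38
tool_pos: [490.0, -148.8, 113.7]
ee_rot: [-0.707, 0.707, -0.018, 0.018]
wrist_force: [2.1, -0.5, -1.5]
opening: 0.175
```

Request:
{"method": "servo_tool", "body": {
  "targets": [
    [[-0.75,0.04,0],0],
    [[-0.75,0.04,0],0],
    [[-0.75,0.04,0],0]
  ]
}}

```text
t: 10.75
tool_pos: [487.7, -148.7, 113.7]
ee_rot: [-0.707, 0.707, -0.018, 0.018]
wrist_force: [2.7, -0.5, -1.6]
opening: 0.172
```

Request:
{"method": "servo_tool", "body": {
  "targets": [
    [[-0.5,0.025,0],0],
    [[-0.5,0.025,0],0],
    [[-0.5,0.025,0],0]
  ]
}}

```text
t: 11.12
tool_pos: [486.2, -148.6, 113.7]
ee_rot: [-0.707, 0.707, -0.018, 0.018]
wrist_force: [1.2, -0.5, -2.5]
opening: 0.175
```

Request:
{"method": "servo_tool", "body": {
  "targets": [
    [[-0.5,0.025,0],0],
    [[-0.5,0.025,0],0],
    [[-0.5,0.025,0],0]
  ]
}}

```text
t: 11.5
tool_pos: [484.7, -148.6, 113.7]
ee_rot: [0.707, -0.707, 0.018, -0.018]
wrist_force: [2.0, 0.7, -1.8]
opening: 0.17
```

Request:
{"method": "servo_tool", "body": {
  "targets": [
    [[-0.5,0.025,0],0],
    [[-0.5,0.025,0],0]
  ]
}}

```text
t: 11.75
tool_pos: [483.7, -148.5, 113.7]
ee_rot: [-0.707, 0.707, -0.018, 0.018]
wrist_force: [2.0, -0.4, -2.0]
opening: 0.173
```

Request:
{"method": "servo_tool", "body": {
  "targets": [
    [[-0.5,0.025,0],0],
    [[-0.5,0.025,0],0]
  ]
}}

```text
t: 12.0
tool_pos: [482.7, -148.5, 113.7]
ee_rot: [0.707, -0.707, 0.018, -0.018]
wrist_force: [2.4, -0.7, -1.9]
opening: 0.173
```

Request:
{"method": "servo_tool", "body": {
  "targets": [
    [[-0.5,0.025,0],0],
    [[-0.5,0.025,0],0]
  ]
}}

```text
t: 12.25
tool_pos: [481.7, -148.4, 113.7]
ee_rot: [-0.707, 0.707, -0.018, 0.018]
wrist_force: [2.0, -0.7, -2.1]
opening: 0.179
```

Request:
{"method": "servo_tool", "body": {
  "targets": [
    [[-0.5,0.025,0],0],
    [[-0.5,0.025,0],0]
  ]
}}

```text
t: 12.5
tool_pos: [480.7, -148.3, 113.7]
ee_rot: [-0.707, 0.707, -0.018, 0.018]
wrist_force: [1.5, -0.5, -2.7]
opening: 0.177
```

Request:
{"method": "servo_tool", "body": {
  "targets": [
    [[-0.5,0.025,0],0],
    [[-0.5,0.025,0],0]
  ]
}}

```text
t: 12.75
tool_pos: [479.7, -148.3, 113.7]
ee_rot: [0.707, -0.707, 0.018, -0.018]
wrist_force: [2.2, -0.9, -2.4]
opening: 0.174
```

Request:
{"method": "servo_tool", "body": {
  "targets": [
    [[-0.5,0.025,0],0],
    [[-0.5,0.025,0],0]
  ]
}}

```text
t: 13.0
tool_pos: [478.7, -148.2, 113.7]
ee_rot: [-0.707, 0.707, -0.018, 0.018]
wrist_force: [2.7, -0.8, -2.2]
opening: 0.171
```

Request:
{"method": "servo_tool", "body": {
  "targets": [
    [[-0.5,0.025,0],0],
    [[-0.5,0.025,0],0]
  ]
}}

```text
t: 13.25
tool_pos: [477.7, -148.2, 113.7]
ee_rot: [-0.707, 0.707, -0.018, 0.018]
wrist_force: [2.9, -0.3, -2.3]
opening: 0.174
```

Request:
{"method": "servo_tool", "body": {
  "targets": [
    [[-0.5,0.025,0],0],
    [[-0.5,0.025,0],0]
  ]
}}

```text
t: 13.5
tool_pos: [476.7, -148.1, 113.7]
ee_rot: [0.707, -0.707, 0.018, -0.018]
wrist_force: [2.2, -1.3, -1.8]
opening: 0.174
```

Request:
{"method": "servo_tool", "body": {
  "targets": [
    [[-0.5,0.025,0],0],
    [[-0.5,0.025,0],0]
  ]
}}

```text
t: 13.75
tool_pos: [476.3, -148.2, 113.9]
ee_rot: [-0.707, 0.707, -0.017, 0.018]
wrist_force: [4.5, -0.6, -3.5]
opening: 0.173
```

Request:
{"method": "servo_tool", "body": {
  "targets": [
    [[-0.5,0.025,0],0],
    [[-0.5,0.025,0],0]
  ]
}}

```text
t: 14.0
tool_pos: [476.3, -148.3, 114.2]
ee_rot: [-0.707, 0.707, -0.016, 0.019]
wrist_force: [7.7, 0.3, -5.3]
opening: 0.174
```

Request:
{"method": "servo_tool", "body": {
  "targets": [
    [[-0.5,0.025,0],0],
    [[0,0,0],0]
  ]
}}

```text
t: 14.25
tool_pos: [476.3, -148.4, 114.3]
ee_rot: [-0.707, 0.707, -0.016, 0.019]
wrist_force: [8.5, -0.0, -5.3]
opening: 0.176
```

Request:
{"method": "servo_tool", "body": {
  "targets": [
    [[0.3,-0.015,0],0],
    [[0,0,0],0],
    [[0,0,0],0],
    [[0,0,0],0]
  ]
}}

```text
t: 14.75
tool_pos: [476.3, -148.3, 114.2]
ee_rot: [-0.707, 0.707, -0.016, 0.019]
wrist_force: [8.0, -0.2, -4.6]
opening: 0.172
```

Request:
{"method": "servo_tool", "body": {
  "targets": [
    [[0,0,0],0],
    [[0,0,0],0],
    [[0,0,0],0],
    [[0,0,0],0]
  ]
}}

```text
t: 15.25
tool_pos: [476.3, -148.3, 114.2]
ee_rot: [-0.707, 0.707, -0.016, 0.019]
wrist_force: [8.1, -1.5, -5.7]
opening: 0.177
```

Request:
{"method": "servo_tool", "body": {
  "targets": [
    [[0,0,0],0],
    [[0,0,0],0],
    [[0,0,0],0],
    [[0,0,0],0]
  ]
}}

```text
t: 15.75
tool_pos: [476.3, -148.3, 114.2]
ee_rot: [-0.707, 0.707, -0.016, 0.019]
wrist_force: [7.6, -0.6, -4.4]
opening: 0.172
```

```bash
python3 - <<'E'
from h import *
o=get_obs();print(o["t"],o["tool_pos"],o["wrist_force"],o["wrist_torque"])
a=optics.snapshot("scene");b=optics.snapshot("top");save(a,"s7.png")
C=[cv2.resize(cv2.convertScaleAbs(s["pixels"][r:r+150,c:c+115],alpha=1.6),None,fx=3.4,fy=3.4,interpolation=cv2.INTER_CUBIC) for s,r,c in((a,150,140),(b,30,220))]
cv2.imwrite("pics/c7.png",np.hstack(C)[:,:,::-1])
E
```

```text
15.75 [ 476.33569842 -148.31941882  114.24939332] [ 7.62526145 -0.55926528 -4.42843785] [-0.01032395 -1.06446967 -0.01040706]
```

View pics/c7.png

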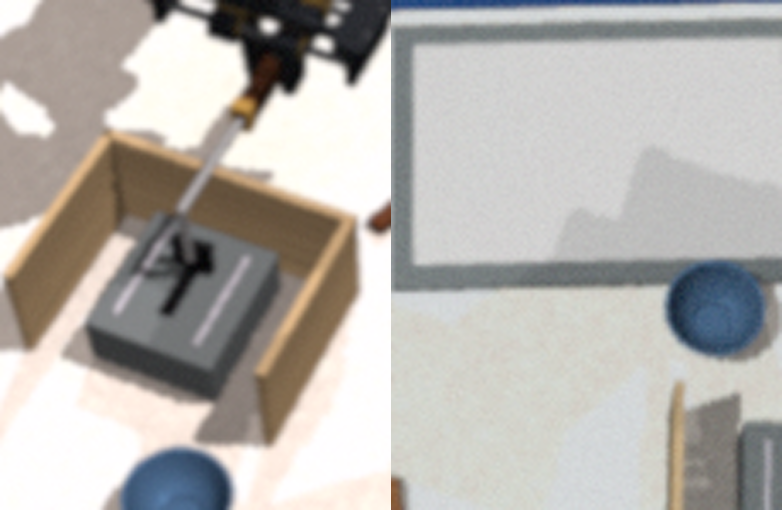

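The left half shows the hook holding the paddle near the front end of its slot (paddle at crop (195,258)), with the guard and bowl unmoved. I'll compare the light pad's brightness with the first picture.

```bash
python3 - <<'E'
from h import *
b=optics.snapshot("top");s7=cv2.imread("pics/s7.png");s0=cv2.imread("pics/scene0.png");t0=cv2.imread("pics/top0.png");t=b["pixels"][:,:,::-1]
m=lambda i,r,c:i[r:r+15,c:c+40].mean((0,1)).round(0)
print("pad scene",m(s0,355,170),m(s7,355,170),"pad top",m(t0,50,240),m(t,50,240),"table ref",m(s0,395,300),m(s7,395,300),m(t0,60,90),m(t,60,90))
o=get_obs();print(o["t"],o["wrist_force"])
E
```

```text
pad scene [137. 138. 143.] [144. 145. 150.] pad top [120. 121. 121.] [130. 131. 131.] table ref [146. 147. 150.] [156. 157. 160.] [124. 124. 122.] [133. 134. 132.]
15.9 [ 7.52227944  0.06861214 -3.96498281]
```

Request:
{"method": "servo_tool", "body": {
  "targets": [
    [[0.2,-0.01,0],0],
    [[0,0,0],0],
    [[0,0,0],0],
    [[0,0,0],0],
    [[0,0,0],0],
    [[0,0,0],0],
    [[0,0,0],0],
    [[0,0,0],0],
    [[0,0,0],0],
    [[0,0,0],0],
    [[0,0,0],0],
    [[0,0,0],0]
  ]
}}

```text
t: 17.4
tool_pos: [476.3, -148.3, 114.2]
ee_rot: [-0.707, 0.707, -0.016, 0.019]
wrist_force: [6.4, -1.3, -4.4]
opening: 0.173
```

```bash
python3 - <<'E'
from h import *
for _ in range(4):
    b=optics.snapshot("top");o=get_obs();print(o["t"],o["wrist_force"].round(1))
t=b["pixels"][:,:,::-1];t0=cv2.imread("pics/top0.png")
d=t.astype(float)-t0; k=cv2.blur(d.mean(2),(9,9)); print(k[40:110:12,225:345:20].round(0)); print(k[40:110:12,60:150:20].round(0))
E
```

```text
17.45 [ 6.6 -0.6 -4.2]
17.5 [ 7.  -0.6 -4.6]
17.55 [ 7.2 -0.8 -5. ]
17.6 [ 6.8 -0.2 -4.4]
[[ 8.  8.  8.  8.  8.  8.]
 [ 8. 10. 10. 10. 10. 10.]
 [ 8. 10. 10. 10. 10. 10.]
 [ 8. 10. 10. 10.  4.  9.]
 [ 8. 10. 10.  8. -3. -3.]
 [ 8. 10.  9. -3. -1. -3.]]
[[ 8.  8.  9.  9.  9.]
 [10. 10.  9. 10. 10.]
 [10. 10. 10. 10. 10.]
 [10. 10. 10. 10. 10.]
 [10. 10. 10. 10. 10.]
 [10. 10. 10. 10. 10.]]
```

The lamp doesn't show in the pictures, since brightness changed evenly everywhere. The pull stayed between 6.4 and 8.5 N for about 3 s with the tool standing still at the stop. Next I release away from the paddle and lift out.

Request:
{"method": "servo_tool", "body": {
  "targets": [
    [[1,-0.05,0],0],
    [[1,-0.05,0],0],
    [[2,-0.1,0],0],
    [[4,-0.2,0],0],
    [[4,-0.2,0],0],
    [[0,0,0],0]
  ]
}}

```text
t: 18.35
tool_pos: [487.0, -148.7, 113.7]
ee_rot: [0.707, -0.707, 0.018, -0.018]
wrist_force: [-0.6, 0.2, -0.4]
opening: 0.175
```

Request:
{"method": "servo_tool", "body": {
  "targets": [
    [[0,0,10],0],
    [[0,0,20],0],
    [[0,0,20],0],
    [[0,0,6],0],
    [[0,0,0],0],
    [[0,0,0],0]
  ]
}}

```text
t: 19.1
tool_pos: [486.1, -148.4, 168.9]
ee_rot: [0.707, -0.707, 0.018, -0.017]
wrist_force: [0.3, 0.5, -1.4]
opening: 0.173
```

```bash
python3 - <<'E'
from h import *
np.set_printoptions(precision=1,suppress=True)
a=optics.snapshot("scene");b=optics.snapshot("top")
for s in(a,b): print([(np.round(d["point"],1).tolist(),round(d["p"],2)) for d in nets.landmark_of(s,"rod_toe")][:4])
o=get_obs();P=np.array(o["tool_pos"]);print(o["t"],P,o["wrist_force"],o["wrist_torque"],o["opening"])
print("exp toe",proj(a,P+[154.8,-7.8,-44.7]),proj(b,P+[154.8,-7.8,-44.7]))
C=[cv2.resize(cv2.convertScaleAbs(s["pixels"][r:r+150,c:c+115],alpha=1.6),None,fx=3.4,fy=3.4,interpolation=cv2.INTER_CUBIC) for s,r,c in((a,150,140),(b,130,290))]
cv2.imwrite("pics/c8.png",np.hstack(C)[:,:,::-1])
E
```

```text
[([191.0, 218.2], 0.91), ([303.3, 195.5], 0.66), ([393.2, 220.5], 0.6)]
[([344.3, 171.5], 0.78), ([163.4, 283.9], 0.77), ([264.2, 281.7], 0.69)]
19.3 [ 486.3 -148.5  168.9] [ 0.4 -0.9 -1.5] [-0.  0. -0.] 0.17278533817066616
exp toe [191.7 215.4] [346.4 170.9]
```

View pics/c8.png

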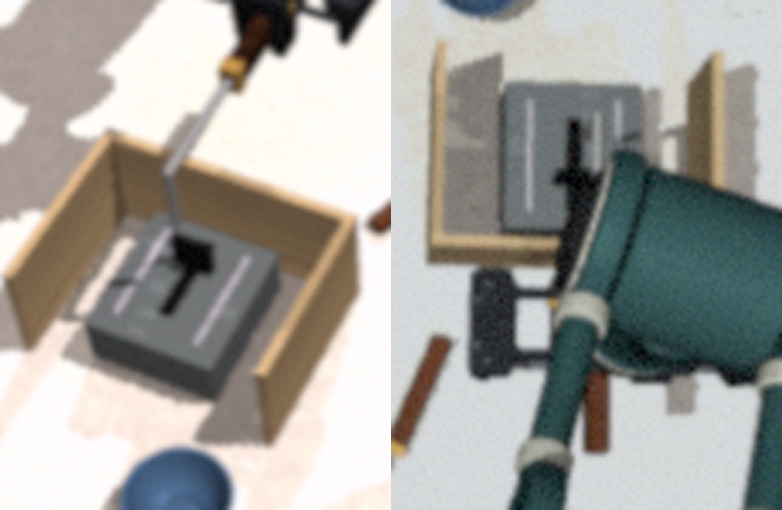

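The paddle now stands at the front end of its slot (left half (195,255), right half (578,178)), the hook is clear, and the rod sits in the jaws as before. I'll carry it back.

Request:
{"method": "servo_tool", "body": {
  "targets": [
    [[2,25,0],1],
    [[2,45,0],1],
    [[2,45,0],1],
    [[2,45,0],1],
    [[2,45,0],1.3],
    [[2,45,0],1],
    [[2,45,0],1],
    [[2,30,0],1],
    [[1.75,10,0],0],
    [[0,0,0],0],
    [[0,0,0],0],
    [[0,0,0],0]
  ]
}}

```text
t: 20.8
tool_pos: [504.5, 185.3, 169.7]
ee_rot: [-0.706, 0.706, 0.033, -0.033]
wrist_force: [0.2, -0.7, -2.1]
opening: 0.174
```

Request:
{"method": "servo_tool", "body": {
  "targets": [
    [[0,0,-25],0],
    [[0,0,-25],0],
    [[0,0,-15],0],
    [[0,0,0],0],
    [[0,0,0],0]
  ]
}}

```text
t: 21.42
tool_pos: [505.2, 186.4, 105.5]
ee_rot: [0.706, -0.706, -0.034, 0.033]
wrist_force: [-0.3, -0.4, -0.9]
opening: 0.173
```

```bash
python3 - <<'E'
from h import *
o=get_obs();q=np.array(o["ee_rot"]);M=R.from_quat(q[[1,2,3,0]]).as_matrix();j=M[:,2]
print(o["t"],o["tool_pos"],np.degrees(np.arctan2(j[1],j[0])),o["wrist_force"])
E
```

```text
21.425 [505.23821873 186.39310412 105.5480376 ] 95.41799707310636 [-0.30203266 -0.36539871 -0.86316861]
```

Request:
{"method": "servo_tool", "body": {
  "targets": [
    [[0,0,-8],0],
    [[0,0,-8],0],
    [[0,0,-5],0],
    [[0,0,-3],0],
    [[0,0,0],0]
  ]
}}

```text
t: 22.05
tool_pos: [504.2, 186.3, 80.3]
ee_rot: [-0.706, 0.706, 0.033, -0.034]
wrist_force: [-0.4, -0.6, -1.4]
opening: 0.173
```

Request:
{"method": "servo_tool", "body": {
  "targets": [
    [[0,0,-1],0],
    [[0,0,-1],0],
    [[0,0,-1],0],
    [[0,0,0],0],
    [[0,0,0],0]
  ]
}}

```text
t: 22.68
tool_pos: [504.6, 186.4, 77.9]
ee_rot: [0.706, -0.706, -0.034, 0.033]
wrist_force: [-0.3, 0.1, 0.8]
opening: 0.171
```

The rod is seated, with the same +0.8 N reading as when I took it. I'll release it and go straight up, then clear of the view.

Request:
{"method": "servo_tool", "body": {
  "targets": [
    [[0,0,0],0],
    [[0,0,0],0],
    [[0,0,0],0],
    [[0,0,0],0],
    [[0,0,0],0]
  ],
  "grip": 0.4
}}

```text
t: 23.3
tool_pos: [504.5, 186.4, 77.7]
ee_rot: [0.706, -0.706, -0.034, 0.034]
wrist_force: [-0.3, -0.1, 0.9]
opening: 0.6
```

Request:
{"method": "servo_tool", "body": {
  "targets": [
    [[0,0,10],0],
    [[0,0,30],0],
    [[0,0,45],0],
    [[0,0,45],0],
    [[0,0,30],0],
    [[-20,40,0],0],
    [[-25,45,0],0],
    [[-25,45,0],0],
    [[-25,45,0],0],
    [[-25,45,0],0],
    [[0,0,0],0],
    [[0,0,0],0]
  ]
}}

```text
t: 24.8
tool_pos: [384.5, 406.1, 238.1]
ee_rot: [-0.706, 0.706, 0.034, -0.034]
wrist_force: [0.2, -0.2, -0.4]
opening: 0.599
```

```bash
python3 - <<'E'
from h import *
np.set_printoptions(precision=1,suppress=True)
a=optics.snapshot("scene");b=optics.snapshot("top")
for s in(a,b):
    for t in("rod","rod_toe","rest_seat","ink","bowl","sealbox"): print(t,[(np.round(d["point"],1).tolist(),round(d["p"],2)) for d in nets.landmark_of(s,t)][:3])
o=get_obs();print(o["t"],o["tool_pos"],o["wrist_force"],o["opening"])
C=[cv2.resize(cv2.convertScaleAbs(s["pixels"][r:r+h,c:c+w],alpha=1.6),(780,int(780*h/w)),interpolation=cv2.INTER_CUBIC)[:295] for s,r,c,h,w in((a,165,140,120,250),(b,125,170,120,240))]
cv2.imwrite("pics/c9.png",np.vstack(C)[:,:,::-1])
E
```

```text
rod [([336.6, 219.8], 0.61), ([374.1, 183.9], 0.58), ([260.8, 206.1], 0.49)]
rod_toe [([321.9, 286.7], 0.92), ([390.9, 220.5], 0.72), ([301.7, 191.5], 0.52)]
rest_seat [([337.3, 211.8], 0.8)]
ink [([115.6, 195.2], 0.86)]
bowl [([191.9, 306.3], 0.91)]
sealbox [([418.0, 287.6], 0.93)]
rod [([216.5, 231.7], 0.97), ([295.2, 247.1], 0.78), ([193.9, 324.8], 0.58)]
rod_toe [([262.0, 282.2], 0.82), ([163.8, 283.7], 0.75), ([208.8, 171.7], 0.66)]
rest_seat [([213.2, 232.8], 0.69)]
ink [([443.0, 201.4], 0.61)]
bowl [([315.2, 122.3], 0.94)]
sealbox [([338.6, 205.6], 0.69), ([130.0, 211.9], 0.65)]
25.5 [384.5 406.3 237.7] [-0.4  0.5 -0.9] 0.5999643845143772
```

View pics/c9.png

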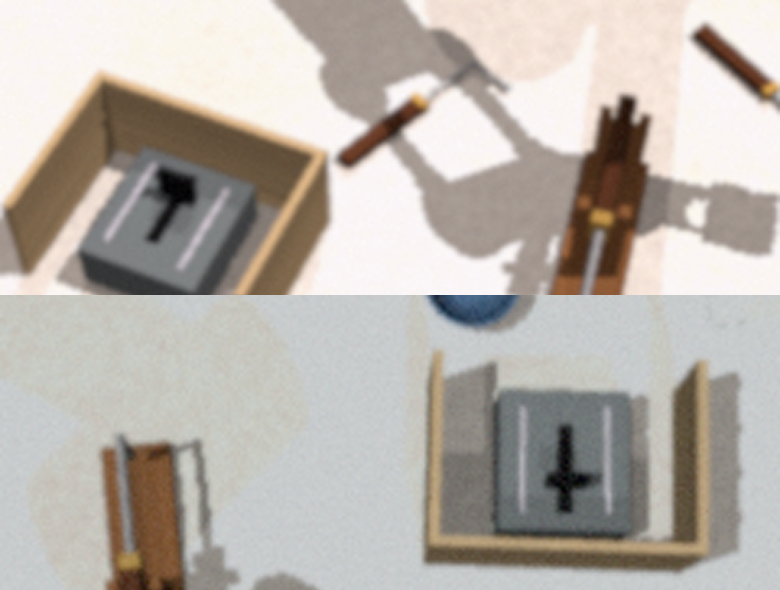

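The final view shows the rod back in both forks (upper half, collar at (600,218)), the paddle moved to the guard side of its slot (lower half (567,480)), and the bottle, bowl and box within about 2 px of where they were. I'm handing in.

```bash
python3 -c "
from cell import ticket; print(ticket.close_job())"
```

```text
the job is handed in; nothing more can be done
None
```

The switch is drawn fully home and was still there after the hook let go. The rod is back in both forks of its rest, and I handed the job in at about 25.5 s of the 72 s allowed.

- **Pull:** The paddle slid at about 2 N until it met a hard stop within 1 mm of the nominal home. I then held it there for about 3 s. Every reading was 6.4–8.5 N, and nothing measured came near 20 N.
- **Rod:** It was gripped the whole time without slipping. It was set down at the same tool position, and with the same +0.8 N reading, as when I picked it up.
- **Other things:** The last detections put the ink bottle, bowl and green box within about 2–3 pixels of where they started. One extra false "green box" detection in the top view lies on the guard.
- **Not confirmed:** I saw no change on the light pad itself, because brightness changed evenly across the picture. That the lamp is on rests only on the force readings, the stop and the paddle's position.
- **Disagreement:** The camera first put the hook's toe up to about 14 mm lower than calculated. A closer look after lowering showed it about 7 mm low. I had left room for this, and there was no contact force before the pull began.

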